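# Clear the grossing board into the cassette basket

## Robot

A 6-joint arm with a two-finger parallel gripper is mounted at the origin on a cart in front of the work surface, level with it; the furniture and walls round the work are solid. World frame = base frame: x ahead of the robot, y to its left, z up, the work surface at z = 0. Lengths are in m, angles in degrees, forces in N, time in s.
With the tool pointing down it reaches from about 0.35 to 0.875 m from the base axis. Payload 4.2 kg.
Tool frame: the origin (TCP) lies between the finger pads; the fingertips stand 11 mm ahead of it and the grasp point (between the pads) lies 8 mm behind it; z points along the fingers, y is the direction in which the jaws open and shut (so a half turn about z gives the same grasp; the last joint's range is limited). The gripper opens to 87 mm and grips with 3 to 60 N. Pads are 19 mm wide; open, the fingers measure 117 mm over their backs; the gripper's body (75 mm by 190 mm) begins 51 mm behind the grasp point.
Start: joints at [-48.839, 22.042, 0.453, 0, -68.411, -14.817], TCP at [0.277, -0.56, 0.234] pointing down, gripper open.
Joint ranges: [-179.83, 179.83], [-69.29, 118.12], [-61.27, 80.66], [-181.25, 117.63], [-171.15, -9.14], [-177.46, 177.46]. Speed limits (degrees/s): [159.86, 159.86, 180, 180, 180, 180].

## Interface

Orientations are given as a 3x3 rotation matrix whose columns are the frame's x, y, z axes.
In Python, from station import sense, capture, get_calibration, finish_job, search_frame, cut_out gives the robot as it stands.
- The arm moves only by the tool arm_command, never from a script. Its argument "rows" is a list of rows, each an object with "fingers": the opening in per cent of the stroke, from 0 (shut) to 100 (fully open); "travel": the shift along the tool's x, y, z in cm, a list of three; "roll": the turn about the tool's z in degrees. A call has 1 to 10 rows; each row is the pose to reach, as a shift and turn from the pose commanded when the call began, along the tool's axes at that moment; what a row does not reach only later rows make up. A row lasts 1/10 s, in which the tool goes at most 50 mm and 8.59 degrees, less where a joint would pass 70% of its speed; a pose out of reach is approached as far as the arm can. A call with a gripper value outside its range is refused whole. The fingers move at their own pace and stop on an object; the grip force is fixed at half the most. Time passes only in rows, so rows that repeat a pose let the fingers close. It gives the time, the measured TCP pose, the force and the opening at its end, in the units of the state.
- sense(): the state, without advancing time (a new reading comes with each control period).
- capture(name): name is "scene" or "top"; returns (picture, depth): 480x640x3 uint8, red, green, blue; 480x640 float32, m along the optical axis (not along the pixel's ray), 0 where there is no reading.
- get_calibration(name): a dict with "fov_y" (degrees; the focal length in pixels is half the picture's height over the tangent of half this angle, whatever the lens; pixels are square), "cx", "cy" (the principal point, pixels), "distortion" ([k1, k2, p1, p2, k3] as OpenCV has them; the pictures are not rectified), "origin" and "attitude" of the camera in the world. Camera axes: x right, y down, z forward; pixel columns grow to the right and rows downward; lengths in m; the calibration is good to about 2 mm. A picture is of the moment at which its call begins. get_calibration takes no time and is no camera call.
- finish_job(): hands the job in, once; it reports no verdict.
Trained networks look in the newest picture that a camera, given by its name, has taken for a name from the list of things; names that differ only in an ending like _2 or _b are one class to them, and where a whole thing is asked for, a point or a joint stands for the part that bears it (a point fixed in the world has none). Each returns a list of dicts, best first, with "p" (0 to 1); they miss things now and then, are a little off and sometimes report something else, mostly with a low value. They report only what shows in the picture. A call takes as long as a camera call. They do not tell look-alikes from the thing itself.
- search_frame(camera, label): "position" ([x, y, z] in m, in world coordinates, good to about 4 mm: the middle of the surface that is visible of it).
- cut_out(camera, label): "mask" (480x640 bool, what is visible of it).
The state is a dict: "time_s": time; "joints": joint angles; "joint_velocities": joint speeds; "effort": joint torques, N m; "tcp_pos": TCP position; "ee_rot": TCP orientation; "wrist_force": force on the tool from outside, world axes, zero at the start; "moment": the same for the moment, N m; "gripper_width": opening from 0.0 (shut) to 1.0 (fully open).
Only numpy, scipy, OpenCV 4.12 (cv2) and the standard library are available. Lean on these libraries where they do the work, as an engineer would, in place of code of your own. Each camera call takes 0.05 s, during which the arm holds its last target. There are 200 camera calls.

## Task

The tissue cassettes on the grossing board are filled: with the closed fingertips, sweep all four along the board and over its left end into the steel basket, without picking any of them up. Then push the basket's lid over and press it fully shut, so that nothing falls out on the way to the processor. Leave the forceps on the board and the two specimen cups behind it as they are.

Things in the scene. Friction and masses are not known exactly. Their poses are not given: they have to be found in the camera images.
- station: Fixed grossing station: white cutting board 200 mm (x) by 240 mm (y) on a steel stand, steel basket docked at its left end. Origin on the worktop under the board's centre; x points away from the robot at yaw 0, y along the board towards the basket, z up.
- board_top (a point): Centre of the board's flat top, 50 mm above the worktop; axes as station. Rims 7 mm thick rise 9.5 mm above it along the front (x = -100 mm), back (x = +100) and right (y = -120) edges; none at the left end (y = +120), which meets the basket: what is pushed past it drops in.
- basket_floor (a point): Centre of the inner floor of the open slotted steel basket, 161 mm along y from the station's origin, 6 mm above the worktop; axes as station. The basket reaches from y = -41 to +41 and x = -92 to +92 mm about this point, walls 2 mm, 44 mm deep; its rim is level with the board.
- basket_lid (a joint): Angle of the basket's slotted sheet steel lid about the hinge on the basket's outer (y = +203 mm) wall: 0 = shut, lying level on the rim; about 1.57 = upright; it starts leaning back outwards at 1.7 to 1.95, stop at 2.0. It swings over towards the board to shut. Stiff hinge: it stays at any angle at which it is left; moving it takes only 1 to 3 N near its free edge.
- lid_hinge (a point): Middle of the lid's hinge line, which runs along the station's x, 51 mm above the worktop; axes as station.
- lid_edge (a point): Middle of the lid's free edge. The lid is 188 mm along the hinge, 80 mm from hinge to free edge and 2 mm thick; a small wire loop sticks out 9 mm beyond this edge. Leaning open, the edge stands about 125 to 130 mm above the worktop; shut, it lies about 52 mm above it.
- cassette_pink_centre (a point): Centre of the pink tissue cassette: a loose flat plastic box, 40 x 28 mm and 7 mm thick, about 12 g, lying flat on the board at any yaw. This point is 3.5 mm above its underside.
- cassette_yellow_centre (a point): Centre of the yellow tissue cassette: a loose flat plastic box, 40 x 28 mm and 7 mm thick, about 12 g, lying flat on the board at any yaw. This point is 3.5 mm above its underside.
- cassette_green_centre (a point): Centre of the green tissue cassette: a loose flat plastic box, 40 x 28 mm and 7 mm thick, about 12 g, lying flat on the board at any yaw. This point is 3.5 mm above its underside.
- cassette_blue_centre (a point): Centre of the blue tissue cassette: a loose flat plastic box, 40 x 28 mm and 7 mm thick, about 12 g, lying flat on the board at any yaw. This point is 3.5 mm above its underside.
- forceps: Steel forceps, 131 mm long, 15 mm wide and 10 mm high, lying loose on the board along its back rim. Origin at the centre of the underside; length along its y. To be left alone.
- cup_orange: White specimen cup with orange screw lid, 44 mm diameter, 53 mm high, standing on the worktop behind the board. Origin at the centre of its underside. To be left alone.
- cup_blue: White specimen cup with blue screw lid, 44 mm diameter, 53 mm high, standing on the worktop behind the board. Origin at the centre of its underside. To be left alone.
Mind the look-alikes: they are no part of the job. What is shaped like the part that bears cassette_blue_centre but black or purple is not meant.

How it is judged (in metres and radians):
On the way, in this order (a step that is already met when the one before it is completed fails the run):
1. all four cassettes lie in the basket while its lid is still open (y of cassette_pink_centre in the frame of basket_floor between -0.041 and 0.041 m and x of cassette_pink_centre in the frame of basket_floor between -0.092 and 0.092 m and z of each of cassette_pink_centre, cassette_yellow_centre, cassette_green_centre, cassette_blue_centre in the frame of basket_floor below 0.042 m and y of cassette_yellow_centre in the frame of basket_floor between -0.041 and 0.041 m and x of cassette_yellow_centre in the frame of basket_floor between -0.092 and 0.092 m and y of cassette_green_centre in the frame of basket_floor between -0.041 and 0.041 m and x of cassette_green_centre in the frame of basket_floor between -0.092 and 0.092 m and y of cassette_blue_centre in the frame of basket_floor between -0.041 and 0.041 m and x of cassette_blue_centre in the frame of basket_floor between -0.092 and 0.092 m and value of joint basket_lid above 0.8 rad), for 0.2 s.
2. the lid is shut over them (value of joint basket_lid below 0.06 rad), for 0.2 s.
At the end, for the whole second after the job is handed in: All four cassettes lie at rest inside the basket, below its rim (centres less than 42 mm above its floor), the lid is shut to within 0.06 rad, the forceps lie on the board and the two cups stand upright, each within 30 mm of where it was (y of cassette_pink_centre in the frame of basket_floor between -0.041 and 0.041 m and x of cassette_pink_centre in the frame of basket_floor between -0.092 and 0.092 m and z of each of cassette_pink_centre, cassette_yellow_centre, cassette_green_centre, cassette_blue_centre in the frame of basket_floor below 0.042 m and y of cassette_yellow_centre in the frame of basket_floor between -0.041 and 0.041 m and x of cassette_yellow_centre in the frame of basket_floor between -0.092 and 0.092 m and y of cassette_green_centre in the frame of basket_floor between -0.041 and 0.041 m and x of cassette_green_centre in the frame of basket_floor between -0.092 and 0.092 m and y of cassette_blue_centre in the frame of basket_floor between -0.041 and 0.041 m and x of cassette_blue_centre in the frame of basket_floor between -0.092 and 0.092 m and value of joint basket_lid below 0.06 rad and linear speed of each of cassette_pink, cassette_yellow, cassette_green, cassette_blue below 0.02 m/s and distance of each of forceps, cup_orange, cup_blue from where it was at the start of the episode below 0.03 m and z of forceps in the frame of station above 0.045 m and angle between each of cup_orange, cup_blue's own z axis and vertical below 0.2 rad); the robot touches nothing.
It fails at once if a cassette is lifted (its centre more than 22 mm above the board's top) (z of any of cassette_pink_centre, cassette_yellow_centre, cassette_green_centre, cassette_blue_centre in the frame of board_top above 0.022 m).
It fails at once if the forceps are moved by more than 30 mm (distance of forceps from where it was at the start of the episode above 0.03 m).
It fails at once if a specimen cup is moved by more than 30 mm or tipped (distance of any of cup_orange, cup_blue from where it was at the start of the episode above 0.03 m or angle between any of cup_orange, cup_blue's own z axis and vertical above 0.35 rad).
It also fails if it takes over 72 s, if anything falls off the work surface, if the arm or the gripper's body presses on something with over 40 N, if the wrist force passes 120 N, or if a joint passes its speed limit or range.

## Working session

There is one attempt and no reset: what is moved stays moved. The work goes in short steps, Python scripts to look and compute and a tool call to move; the robot and the scene stay as the last step left them, time stands still between calls to the robot, and variables do not carry over. Pictures are saved under pics/ and viewed, about 8 in all and at most 12, crops included, and the job is handed in when it is done.

Besides the shell and the picture viewer there is one more tool, called after "Call:" as name(argument=value, ...) on one line, values as JSON. arm_command: Moves the arm, as the interface text tells. Its arguments: {"type":"object","properties":{"rows":{"type":"array","items":{"type":"object","properties":{"fingers":{"type":"number"},"travel":{"type":"array","items":{"type":"number"}},"roll":{"type":"number"}}}}},"required":["rows"]}

```bash
mkdir -p pics; cat > h.py <<'E'
import numpy as np, cv2
from station import *
def cal(n):
    c=get_calibration(n); f=240/np.tan(np.radians(c["fov_y"])/2)
    return np.array([[f,0,c["cx"]],[0,f,c["cy"]],[0,0,1]]),np.array(c["distortion"],float),np.array(c["origin"]),np.array(c["attitude"]).reshape(3,3)
def pts(n,depth,uv):
    K,D,o,R=cal(n); uv=np.asarray(uv,float).reshape(-1,2)
    r=cv2.undistortPoints(uv[:,None],K,D)[:,0]
    z=depth[uv[:,1].astype(int),uv[:,0].astype(int)]
    return (np.c_[r,np.ones(len(r))]*z[:,None])@R.T+o
def onplane(n,uv,h):
    K,D,o,R=cal(n); r=cv2.undistortPoints(np.asarray(uv,float).reshape(-1,1,2),K,D)[:,0]
    d=np.c_[r,np.ones(len(r))]@R.T
    return o+d*((h-o[2])/d[:,2])[:,None]
def proj(n,P):
    K,D,o,R=cal(n); return cv2.projectPoints(((np.asarray(P,float).reshape(-1,3)-o)@R)[:,None],np.zeros(3),np.zeros(3),K,D)[0][:,0]
def snap(n,f):
    p,d=capture(n); cv2.imwrite("pics/"+f,p[:,:,::-1]); return p,d
E
python3 - <<'E'
from h import *
for n in("top","scene"):
    p,d=snap(n,n+"0.png"); c=get_calibration(n);print(n,c["origin"],c["fov_y"])
    for l in ["cassette_pink_centre","cassette_yellow_centre","cassette_green_centre","cassette_blue_centre","forceps","cup_orange","cup_blue","basket_lid","station"]:
        for r in search_frame(n,l)[:4]: print(n,l,np.round(r["position"],3),round(r["p"],2),proj(n,r["position"]).round()[0])
s=sense();print(s)
E
```

```text
top [ 0.47426025 -0.0484299   0.90891447] 46.483088884161674
top cassette_pink_centre [ 0.487 -0.118  0.06 ] 0.6 [358. 284.]
top cassette_yellow_centre [ 0.502 -0.023  0.058] 0.89 [295. 275.]
top cassette_blue_centre [ 0.382 -0.102  0.006] 0.93 [346. 351.]
top cassette_blue_centre [ 0.561 -0.268  0.006] 0.65 [445. 238.]
top cassette_blue_centre [ 0.56  -0.111  0.055] 0.59 [352. 237.]
top cassette_blue_centre [ 0.469 -0.249  0.011] 0.55 [436. 294.]
top forceps [ 0.621 -0.067  0.058] 0.78 [323. 198.]
top cup_orange [ 0.486 -0.119  0.06 ] 0.7 [359. 285.]
top cup_orange [ 0.68  -0.052  0.054] 0.57 [313. 161.]
top cup_blue [ 0.669 -0.156  0.055] 0.75 [379. 167.]
top basket_lid [0.56  0.139 0.094] 0.63 [184. 236.]
top station [ 0.546 -0.01   0.044] 0.78 [286. 248.]
top station [0.562 0.132 0.095] 0.74 [189. 235.]
scene [0.10861347 0.53927031 0.87587591] 43.576433364904545
scene cassette_pink_centre [ 0.483 -0.116  0.055] 0.53 [388. 233.]
scene cassette_yellow_centre [ 0.508 -0.018  0.055] 0.69 [345. 259.]
scene cassette_green_centre [ 0.568 -0.027  0.055] 0.8 [322. 240.]
scene cassette_gre
[... 793 characters left out ...]
4e-03,
       -6.84116826e+01, -1.48169238e+01]), 'joint_velocities': array([-0.00072532, -0.03722319, -0.03587337,  0.04324478,  0.01933822,
       -0.01746449]), 'effort': array([ 1.66575217e-05, -3.90474057e+01,  1.87624383e+01,  4.22443762e+00,
        1.54641049e-02, -1.89909298e-05]), 'tcp_pos': array([ 0.27735712, -0.56004428,  0.233543  ]), 'ee_rot': array([[-8.96160554e-01, -4.43729942e-01,  2.16179736e-05],
       [-4.43729941e-01,  8.96160553e-01,  4.44219347e-05],
       [-3.90845177e-05,  3.02166434e-05, -9.99999999e-01]]), 'wrist_force': array([-0.18724755, -0.33767952,  0.41451152]), 'moment': array([-0.00607878, -0.0004815 ,  0.0231044 ]), 'gripper_width': 1.0023224536189899}
```

View pics/top0.png

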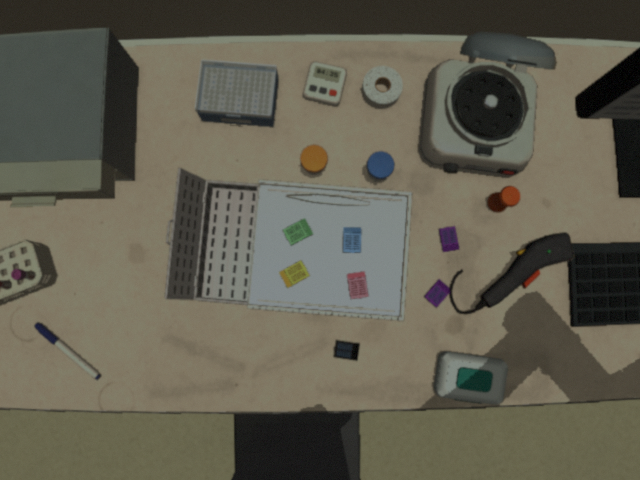

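View pics/scene0.png

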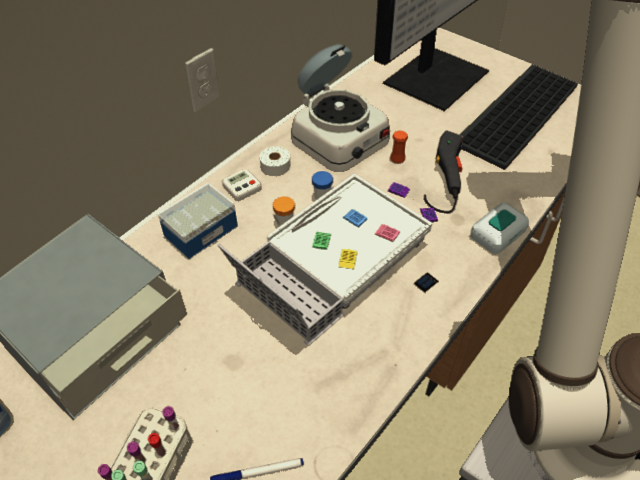

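The scene view shows the board around (345,245) and the basket at its left, with the lid leaning back at (260,285). There are four blue-cassette candidates in the top view. The one at (352,239) is blue and on the board, so it fits. (346,350) is black, and (449,238) and (437,292) are purple and lie on the worktop, so those are look-alikes. I'll confirm this in an enlarged crop and measure.

```bash
python3 - <<'E'
from h import *
p=cv2.imread("pics/top0.png"); crop=p[170:370,160:460]; cv2.imwrite("pics/crop0.png",cv2.resize(crop,None,fx=2.6,fy=2.6,interpolation=cv2.INTER_CUBIC))
h=cv2.cvtColor(p,cv2.COLOR_BGR2HSV)
for n,a,b in[("pink",165,180),("yellow",18,34),("green",45,75),("blue",98,115)]:
    m=cv2.inRange(h,(a,70,60),(b,255,255)); m[:190]=0;m[316:]=0;m[:,:262]=0;m[:,400:]=0
    m=cv2.morphologyEx(m,cv2.MORPH_CLOSE,np.ones((5,5)))
    c=max(cv2.findContours(m,0,2)[0],key=cv2.contourArea)
    q=onplane("top",c,0.057)[:,:2].astype(np.float32)
    print(n,cv2.contourArea(c),cv2.minAreaRect(q*1000))
# board/rim corners (h .0595 for rim, right corners; left corner guesses)
print(onplane("top",[(411,191),(404,319)],.0595).round(4))
print(onplane("top",[(259,183),(249,306)],.0595).round(4))
print(onplane("top",[(180,170),(168,298)],.127).round(4))
# board plane from depth
p2,d=capture("top")
print(pts("top",d,[(330,260),(280,215),(380,230),(280,300),(235,245),(330,188),(250,250)]).round(4))
E
```

```text
pink 332.5 ((486.446044921875, -117.2349853515625), (37.805049896240234, 25.110149383544922), 4.817828178405762)
yellow 411.5 ((504.7983093261719, -21.71906280517578), (27.352571487426758, 38.74761962890625), 27.895320892333984)
green 356.5 ((568.9945068359375, -27.358428955078125), (25.529420852661133, 37.030155181884766), 25.991180419921875)
blue 378.5 ((554.99853515625, -110.28402709960938), (26.088878631591797, 37.07240295410156), 88.7296371459961)
[[ 0.6296 -0.2041  0.0595]
 [ 0.4332 -0.1875  0.0595]]
[[0.6451 0.031  0.0595]
 [0.4564 0.047  0.0595]]
[[0.6525 0.1385 0.127 ]
 [0.47   0.1537 0.127 ]]
[[ 5.250e-01 -7.700e-02  5.170e-02]
 [ 5.957e-01 -7.000e-04  5.210e-02]
 [ 5.705e-01 -1.553e-01  5.040e-02]
 [ 4.649e-01  3.000e-04  5.280e-02]
 [ 5.540e-01  7.510e-02  7.800e-03]
 [ 6.356e-01 -7.860e-02  6.010e-02]
 [ 5.458e-01  5.110e-02  4.600e-03]]
```

View pics/crop0.png

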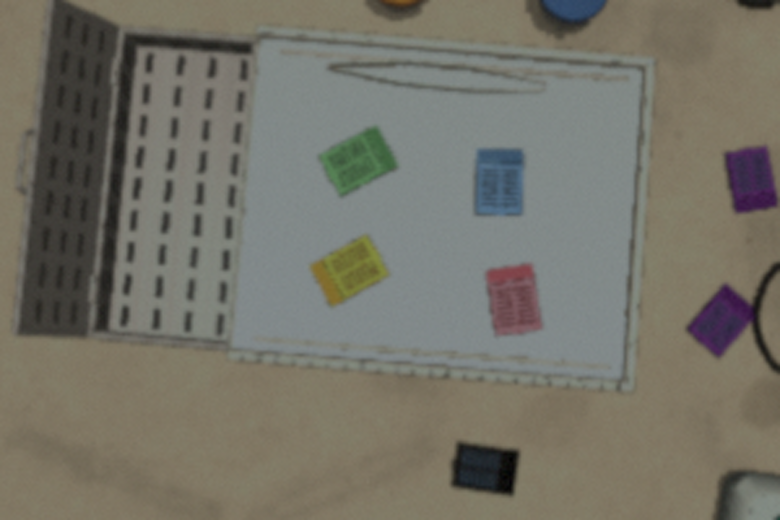

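The crop confirms it: the blue cassette is the one on the board (original pixel about (352,239)). The black and purple ones are off the board. The station centre is about (0.541,-0.078) with a yaw of about -4.8°. I'll push each cassette separately with the closed fingers' 30 mm face, starting with yellow. The first move takes the tool above yellow's start point.

Call:
arm_command(rows=[{"fingers": 0, "travel": [-4, 3.3, 0], "roll": -6}, {"fingers": 0, "travel": [-8, 6.6, 0], "roll": -12}, {"fingers": 0, "travel": [-12, 9.9, 0], "roll": -18}, {"fingers": 0, "travel": [-15.5, 12.7, 0], "roll": -24}, {"fingers": 0, "travel": [-19.5, 16, 0], "roll": -30}, {"fingers": 0, "travel": [-23, 19, 0], "roll": -36}, {"fingers": 0, "travel": [-27, 22.2, 0], "roll": -42}, {"fingers": 0, "travel": [-31, 25.5, 0], "roll": -48}, {"fingers": 0, "travel": [-35, 28.7, 0], "roll": -54}, {"fingers": 0, "travel": [-38, 31.2, 0], "roll": -59}])

```text
time_s: 2.05
tcp_pos: [0.4802, -0.1096, 0.234]
ee_rot: [[-0.076, -0.997, 0.001], [-0.997, 0.076, 0.0], [-0.0, -0.001, -1.0]]
wrist_force: [0.7, -1.6, -0.1]
gripper_width: 0.174
```

```bash
cat >> h.py <<'E'
C=np.array([.541,-.078]);yaw=np.radians(-4.8);E=np.array([[np.cos(yaw),-np.sin(yaw)],[np.sin(yaw),np.cos(yaw)]])
def go(xs,ys,z=None):
    s=sense();t=np.array(s["tcp_pos"]);R=np.array(s["ee_rot"]);g=np.r_[C+E@[xs/1000,ys/1000],t[2] if z is None else z]
    print("station mm",((t[:2]-C)@E*1000).round(1),"z",t[2].round(4),"travel cm",((g-t)@R*100).round(2),"yangle",np.degrees(np.arctan2(R[1,1],R[0,1])).round(2),"F",s["wrist_force"].round(1))
E
python3 -c "
from h import *
go(-41,12,.0635)"
```

```text
station mm [-58.  -36.5] z 0.234 travel cm [-4.84 -1.71 17.05] yangle 175.63 F [ 0.7 -1.6 -0.1]
```

Call:
arm_command(rows=[{"fingers": 0, "travel": [-2.4, -0.9, 0], "roll": 0.3}, {"fingers": 0, "travel": [-4.8, -1.7, 2], "roll": 0.3}, {"fingers": 0, "travel": [-4.8, -1.7, 5], "roll": 0.3}, {"fingers": 0, "travel": [-4.8, -1.7, 8], "roll": 0.3}, {"fingers": 0, "travel": [-4.8, -1.7, 11], "roll": 0.3}, {"fingers": 0, "travel": [-4.8, -1.7, 13], "roll": 0.3}, {"fingers": 0, "travel": [-4.8, -1.7, 14.5], "roll": 0.3}, {"fingers": 0, "travel": [-4.8, -1.7, 15.5], "roll": 0.3}, {"fingers": 0, "travel": [-4.8, -1.7, 16], "roll": 0.3}, {"fingers": 0, "travel": [-4.8, -1.7, 16], "roll": 0.3}])

```text
time_s: 3.05
tcp_pos: [0.5003, -0.0654, 0.0734]
ee_rot: [[-0.086, -0.996, -0.0], [-0.996, 0.086, -0.0], [0.0, 0.0, -1.0]]
wrist_force: [-0.2, -0.1, -0.0]
gripper_width: 0.008
```

```bash
python3 -c "
from h import *
go(-41,12,.0635)
p,d=snap('top','t1.png');cv2.imwrite('pics/t1c.png',cv2.resize(cv2.imread('pics/t1.png')[150:340,160:430],None,fx=2.5,fy=2.5))"
```

```text
station mm [-41.6   9.1] z 0.0734 travel cm [-0.29 -0.06  0.99] yangle 175.05 F [-0.2 -0.1 -0. ]
```

View pics/t1c.png

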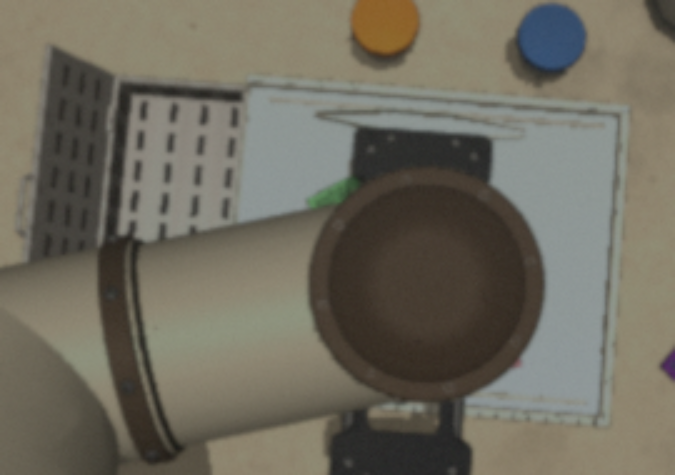

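The tool is over the board, behind yellow, and the arm link crosses the basket region in this view. I'll lower the tool and check the link's height.

Call:
arm_command(rows=[{"fingers": 0, "travel": [0, 0, 0.3], "roll": 0}, {"fingers": 0, "travel": [0, 0, 0.6], "roll": 0}, {"fingers": 0, "travel": [0, 0, 0.9], "roll": 0}, {"fingers": 0, "travel": [0, 0, 1.0], "roll": 0}, {"fingers": 0, "travel": [0, 0, 1.0], "roll": 0}])

```text
time_s: 3.6
tcp_pos: [0.5002, -0.0654, 0.0634]
ee_rot: [[-0.086, -0.996, -0.0], [-0.996, 0.086, -0.0], [0.0, 0.0, -1.0]]
wrist_force: [0.5, 1.0, -0.3]
gripper_width: 0.006
```

```bash
python3 -c "
from h import *
go(-41,120,.0635)
p,d=capture('top')
print(pts('top',d,[(205,260),(220,258),(240,258),(180,280),(300,260),(330,260)]).round(3))"
```

```text
station mm [-41.7   9.1] z 0.0634 travel cm [-1.109e+01 -5.000e-02 -1.000e-02] yangle 175.05 F [ 0.5  1.  -0.3]
[[ 0.506  0.05   0.395]
 [ 0.508  0.037  0.389]
 [ 0.508  0.018  0.392]
 [ 0.488  0.072  0.399]
 [ 0.504 -0.038  0.419]
 [ 0.503 -0.065  0.422]]
```

The link is at 0.39 m, well clear of the lid. Sweeping yellow.

Call:
arm_command(rows=[{"fingers": 0, "travel": [-0.5, 0, 0], "roll": 0}, {"fingers": 0, "travel": [-1.3, 0, 0], "roll": 0}, {"fingers": 0, "travel": [-2.3, 0, 0], "roll": 0}, {"fingers": 0, "travel": [-3.4, 0, 0], "roll": 0}, {"fingers": 0, "travel": [-4.5, 0, 0], "roll": 0}, {"fingers": 0, "travel": [-5.6, 0, 0], "roll": 0}, {"fingers": 0, "travel": [-6.7, 0, 0], "roll": 0}, {"fingers": 0, "travel": [-7.8, 0, 0], "roll": 0}, {"fingers": 0, "travel": [-8.9, 0, 0], "roll": 0}, {"fingers": 0, "travel": [-10, 0, 0], "roll": 0}])

```text
time_s: 4.65
tcp_pos: [0.509, 0.0352, 0.0636]
ee_rot: [[-0.086, -0.996, 0.0], [-0.996, 0.086, 0.0], [-0.0, -0.0, -1.0]]
wrist_force: [0.6, 0.5, -0.1]
gripper_width: 0.006
```

Call:
arm_command(rows=[{"fingers": 0, "travel": [-0.7, 0, 0], "roll": 0}, {"fingers": 0, "travel": [-1.2, 0, 0], "roll": 0}, {"fingers": 0, "travel": [-1.2, 0, 0], "roll": 0}, {"fingers": 0, "travel": [-0.5, 0, -1], "roll": 0}, {"fingers": 0, "travel": [2, 0, -4], "roll": 0}, {"fingers": 0, "travel": [6, 0, -7], "roll": 0}, {"fingers": 0, "travel": [10, 0, -7], "roll": 0}, {"fingers": 0, "travel": [14, 0, -7], "roll": 0}, {"fingers": 0, "travel": [18, 0, -7], "roll": 0}, {"fingers": 0, "travel": [19.5, 1, -7], "roll": 0}])

```text
time_s: 5.65
tcp_pos: [0.4819, -0.1625, 0.1343]
ee_rot: [[-0.09, -0.996, 0.001], [-0.996, 0.09, -0.001], [0.0, -0.001, -1.0]]
wrist_force: [0.2, -0.1, -0.2]
gripper_width: 0.007
```

```bash
python3 -c "
from h import *
go(-51,-77,.0635)
p,d=snap('scene','s1.png');cv2.imwrite('pics/s1c.png',cv2.resize(cv2.imread('pics/s1.png')[140:350,210:460],None,fx=2.6,fy=2.6))"
```

```text
station mm [-51.8 -89.2] z 0.1343 travel cm [-1.22 -0.07  7.08] yangle 174.82 F [ 0.2 -0.1 -0.2]
```

View pics/s1c.png

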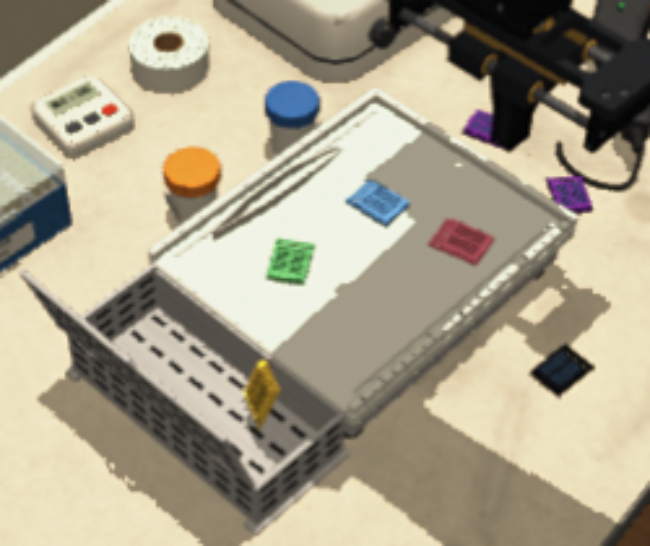

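In the crop, yellow has dropped into the basket and stands on edge at about (262,390) against the board-side wall, below the rim. Green (290,262), blue (378,202) and pink (462,240) haven't moved. Pink is next.

Call:
arm_command(rows=[{"fingers": 0, "travel": [-0.6, -0.1, 0], "roll": -0.4}, {"fingers": 0, "travel": [-1.2, -0.1, 2], "roll": -0.4}, {"fingers": 0, "travel": [-1.2, -0.1, 4], "roll": -0.4}, {"fingers": 0, "travel": [-1.2, -0.1, 5.5], "roll": -0.4}, {"fingers": 0, "travel": [-1.2, -0.1, 6.6], "roll": -0.4}, {"fingers": 0, "travel": [-1.2, -0.1, 7.1], "roll": -0.4}, {"fingers": 0, "travel": [-1.2, -0.1, 7.1], "roll": -0.4}, {"fingers": 0, "travel": [-1.6, -0.1, 7.1], "roll": -0.4}, {"fingers": 0, "travel": [-2.4, -0.1, 7.1], "roll": -0.4}, {"fingers": 0, "travel": [-3.4, -0.1, 7.1], "roll": -0.4}])

```text
time_s: 6.7
tcp_pos: [0.4864, -0.1248, 0.0631]
ee_rot: [[-0.08, -0.997, 0.001], [-0.997, 0.08, 0.0], [-0.0, -0.001, -1.0]]
wrist_force: [-0.1, 0.0, 0.4]
gripper_width: 0.004
```

Call:
arm_command(rows=[{"fingers": 0, "travel": [-1.1, 0, 0], "roll": 0}, {"fingers": 0, "travel": [-2.2, 0, 0], "roll": 0}, {"fingers": 0, "travel": [-3.3, 0, 0], "roll": 0}, {"fingers": 0, "travel": [-4.4, 0, 0], "roll": 0}, {"fingers": 0, "travel": [-5.5, 0, 0], "roll": 0}, {"fingers": 0, "travel": [-6.6, 0, 0], "roll": 0}, {"fingers": 0, "travel": [-7.7, 0, 0], "roll": 0}, {"fingers": 0, "travel": [-8.8, 0, 0], "roll": 0}, {"fingers": 0, "travel": [-9.9, 0, 0], "roll": 0}, {"fingers": 0, "travel": [-11, 0, 0], "roll": 0}])

```text
time_s: 7.7
tcp_pos: [0.4949, -0.0148, 0.0625]
ee_rot: [[-0.079, -0.997, 0.0], [-0.997, 0.079, 0.0], [-0.0, -0.0, -1.0]]
wrist_force: [0.8, -0.1, 0.1]
gripper_width: 0.006
```

```bash
python3 -c "
from h import *
go(-51,120,.0635)"
```

```text
station mm [-51.3  59.1] z 0.0625 travel cm [-6.09 -0.05 -0.1 ] yangle 175.44 F [ 0.8 -0.1  0.1]
```

Call:
arm_command(rows=[{"fingers": 0, "travel": [-1.2, 0, 0], "roll": 0}, {"fingers": 0, "travel": [-2.4, 0, 0], "roll": 0}, {"fingers": 0, "travel": [-3.7, 0, 0], "roll": 0}, {"fingers": 0, "travel": [-5, 0, 0], "roll": 0}, {"fingers": 0, "travel": [-6.2, 0, 0], "roll": 0}, {"fingers": 0, "travel": [-6.2, 0, 0], "roll": 0}, {"fingers": 0, "travel": [-5, 0, -2], "roll": 0}, {"fingers": 0, "travel": [-2, -1, -5], "roll": 0}, {"fingers": 0, "travel": [1.5, -4, -5], "roll": 0}, {"fingers": 0, "travel": [4.7, -7.5, -5], "roll": 0}])

```text
time_s: 8.7
tcp_pos: [0.5664, -0.0696, 0.1142]
ee_rot: [[-0.078, -0.997, 0.002], [-0.997, 0.078, 0.001], [-0.001, -0.002, -1.0]]
wrist_force: [0.3, 0.9, 0.2]
gripper_width: 0.007
```

```bash
python3 -c "
from h import *
go(24,12,.0635)
p,d=snap('scene','s2.png');cv2.imwrite('pics/s2c.png',cv2.resize(cv2.imread('pics/s2.png')[140:350,210:460],None,fx=2.6,fy=2.6))"
```

```text
station mm [24.6 10.5] z 0.1142 travel cm [-0.15  0.07  5.07] yangle 175.5 F [0.3 0.9 0.2]
```

View pics/s2c.png

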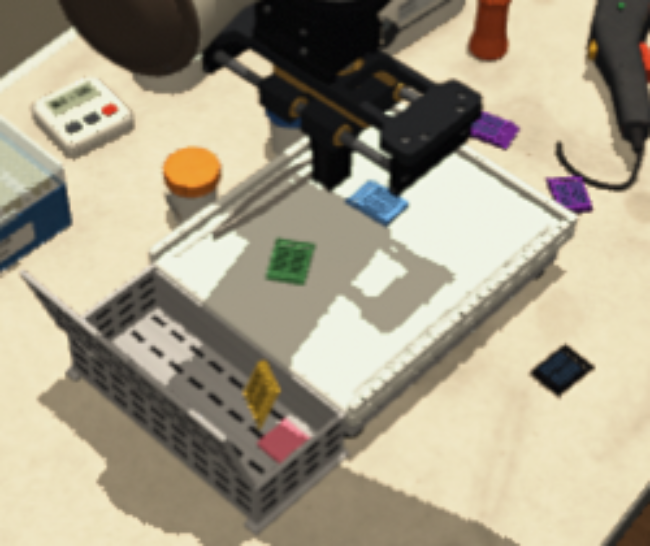

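Pink lies flat in the basket at (285,440). Yellow still stands at (262,390). Green and blue haven't moved. Green is next.

Call:
arm_command(rows=[{"fingers": 0, "travel": [-0.1, 0.1, 1.5], "roll": 0}, {"fingers": 0, "travel": [-0.1, 0.1, 3], "roll": 0}, {"fingers": 0, "travel": [-0.1, 0.1, 4.3], "roll": 0}, {"fingers": 0, "travel": [-0.1, 0.1, 5.1], "roll": 0}, {"fingers": 0, "travel": [-0.1, 0.1, 5.1], "roll": 0}, {"fingers": 0, "travel": [-0.6, 0.1, 5.1], "roll": 0}, {"fingers": 0, "travel": [-1.4, 0.1, 5.1], "roll": 0}, {"fingers": 0, "travel": [-2.4, 0.1, 5.1], "roll": 0}, {"fingers": 0, "travel": [-3.5, 0.1, 5.1], "roll": 0}, {"fingers": 0, "travel": [-4.6, 0.1, 5.1], "roll": 0}])

```text
time_s: 9.75
tcp_pos: [0.5686, -0.0214, 0.0616]
ee_rot: [[-0.079, -0.997, 0.0], [-0.997, 0.079, 0.0], [-0.0, -0.0, -1.0]]
wrist_force: [-0.2, 0.3, 0.6]
gripper_width: 0.004
```

Call:
arm_command(rows=[{"fingers": 0, "travel": [-1.2, 0, 0], "roll": 0}, {"fingers": 0, "travel": [-2.4, 0, 0], "roll": 0}, {"fingers": 0, "travel": [-3.7, 0, 0], "roll": 0}, {"fingers": 0, "travel": [-5, 0, 0], "roll": 0}, {"fingers": 0, "travel": [-6.4, 0, 0], "roll": 0}, {"fingers": 0, "travel": [-6.4, 0, 0], "roll": 0}, {"fingers": 0, "travel": [-5, 0, -2], "roll": 0}, {"fingers": 0, "travel": [-1, 0, -5], "roll": 0}, {"fingers": 0, "travel": [4, 0, -5], "roll": 0}, {"fingers": 0, "travel": [9, 0, -5], "roll": 0}])

```text
time_s: 10.75
tcp_pos: [0.5617, -0.1134, 0.1129]
ee_rot: [[-0.078, -0.997, 0.003], [-0.997, 0.078, 0.0], [-0.0, -0.003, -1.0]]
wrist_force: [0.3, -0.2, -0.2]
gripper_width: 0.007
```

```bash
python3 -c "
from h import *
go(17,-64,.0635)"
```

```text
station mm [ 23.6 -33.5] z 0.1129 travel cm [3.04 0.69 4.94] yangle 175.53 F [ 0.3 -0.2 -0.2]
```

Call:
arm_command(rows=[{"fingers": 0, "travel": [1.5, 0.4, 0], "roll": 0}, {"fingers": 0, "travel": [3.1, 0.7, 0], "roll": 0}, {"fingers": 0, "travel": [3.1, 0.7, 2], "roll": 0}, {"fingers": 0, "travel": [3.1, 0.7, 4], "roll": 0}, {"fingers": 0, "travel": [3.1, 0.7, 4.9], "roll": 0}, {"fingers": 0, "travel": [3.1, 0.7, 4.9], "roll": 0}, {"fingers": 0, "travel": [2.6, 0.7, 4.9], "roll": 0}, {"fingers": 0, "travel": [1.8, 0.7, 4.9], "roll": 0}, {"fingers": 0, "travel": [0.8, 0.7, 4.9], "roll": 0}, {"fingers": 0, "travel": [-0.3, 0.7, 4.9], "roll": 0}])

```text
time_s: 11.75
tcp_pos: [0.5547, -0.1077, 0.0627]
ee_rot: [[-0.079, -0.997, 0.0], [-0.997, 0.079, 0.0], [-0.0, -0.0, -1.0]]
wrist_force: [-0.2, 0.6, -0.2]
gripper_width: 0.005
```

Call:
arm_command(rows=[{"fingers": 0, "travel": [-1.1, 0, 0], "roll": 0}, {"fingers": 0, "travel": [-2.2, 0, 0], "roll": 0}, {"fingers": 0, "travel": [-3.3, 0, 0], "roll": 0}, {"fingers": 0, "travel": [-4.4, 0, 0], "roll": 0}, {"fingers": 0, "travel": [-5.5, 0, 0], "roll": 0}, {"fingers": 0, "travel": [-6.6, 0, 0], "roll": 0}, {"fingers": 0, "travel": [-7.7, 0, 0], "roll": 0}, {"fingers": 0, "travel": [-8.8, 0, 0], "roll": 0}, {"fingers": 0, "travel": [-9.9, 0, 0], "roll": 0}, {"fingers": 0, "travel": [-11, 0, 0], "roll": 0}])

```text
time_s: 12.75
tcp_pos: [0.5634, 0.0018, 0.0626]
ee_rot: [[-0.08, -0.997, 0.0], [-0.997, 0.08, 0.0], [-0.0, -0.0, -1.0]]
wrist_force: [0.0, 0.7, 0.1]
gripper_width: 0.003
```

```bash
python3 -c "
from h import *
go(17,120,.0635)"
```

```text
station mm [15.6 81.4] z 0.0626 travel cm [-3.86 -0.15 -0.09] yangle 175.44 F [0.  0.7 0.1]
```

Call:
arm_command(rows=[{"fingers": 0, "travel": [-1.2, 0, 0], "roll": 0}, {"fingers": 0, "travel": [-2.5, 0, 0], "roll": 0}, {"fingers": 0, "travel": [-4, 0, 0], "roll": 0}, {"fingers": 0, "travel": [-4, 0, 0], "roll": 0}, {"fingers": 0, "travel": [-3, 0, -2], "roll": 0}, {"fingers": 0, "travel": [0, 0, -5], "roll": 0}, {"fingers": 0, "travel": [4, 0, -9], "roll": 0}, {"fingers": 0, "travel": [9, 0, -12], "roll": 0}, {"fingers": 0, "travel": [13, 0, -12], "roll": 0}, {"fingers": 0, "travel": [13, 0, -12], "roll": 0}])

```text
time_s: 13.75
tcp_pos: [0.5529, -0.1329, 0.1846]
ee_rot: [[-0.085, -0.996, 0.003], [-0.996, 0.085, -0.001], [0.0, -0.003, -1.0]]
wrist_force: [-0.4, 0.6, -0.6]
gripper_width: 0.002
```

```bash
python3 -c "
from h import *
go(0,270,.2)
p,d=snap('scene','s3.png');cv2.imwrite('pics/s3c.png',cv2.resize(cv2.imread('pics/s3.png')[190:350,210:410],None,fx=3.4,fy=3.4))
p,d=capture('scene');vu=np.array([(u,v) for v in range(215,335) for u in range(220,320)])
P=pts('scene',d,vu);q=np.c_[(P[:,:2]-C)@E*1000,P[:,2]*1000]
m=(q[:,1]>208)&(q[:,2]>60)&(q[:,2]<140)&(abs(q[:,0])<95)
print(m.sum(),np.percentile(q[m],[0,2,50,98,100],axis=0).round(0))
a=np.polyfit(q[m][:,2]-51,q[m][:,1]-203,1);print(a)"
```

```text
station mm [ 16.5 -53.7] z 0.1846 travel cm [-32.37   1.69  -1.56] yangle 175.12 F [-0.4  0.6 -0.6]
862 [[-94. 208.  60.]
 [-93. 209.  62.]
 [-11. 222. 107.]
 [ 92. 232. 138.]
 [ 95. 234. 140.]]
[0.28357992 2.64690469]
```

View pics/s3c.png

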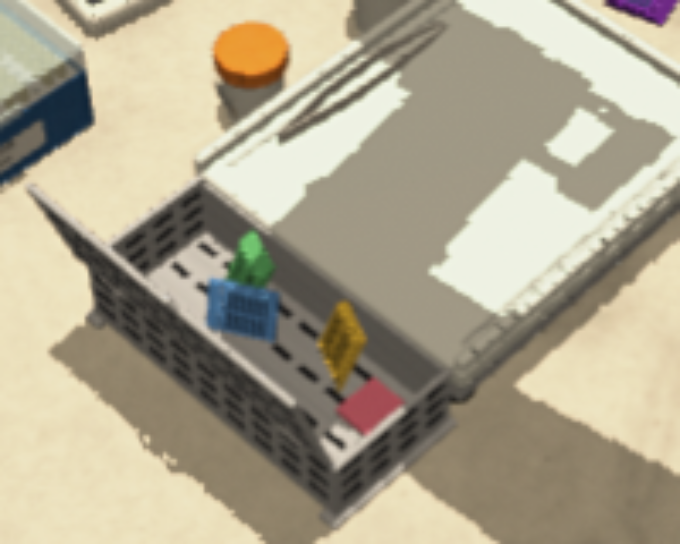

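All four cassettes are in the basket: green (250,260) standing, blue (243,308) leaning, yellow (342,340) standing, pink (370,405) flat. I'll check their tops against the 50 mm rim while moving over and past the lid at a safe height.

```bash
python3 -c "
from h import *
p=cv2.imread('pics/s3.png');_,d=capture('scene');h=cv2.cvtColor(p,cv2.COLOR_BGR2HSV)
for n,a,b in[('pink',165,180),('yellow',18,34),('green',45,75),('blue',98,115)]:
    m=cv2.inRange(h,(a,90,60),(b,255,255));m[:250]=0;m[325:]=0;m[:,:265]=0;m[:,335:]=0
    v,u=np.nonzero(m);P=pts('scene',d,np.c_[u,v]);q=np.c_[(P[:,:2]-C)@E*1000,P[:,2]*1000]
    print(n,len(u),np.percentile(q,[5,50,95],axis=0).round(0).tolist())
go(0,280,.2)"
```

```text
pink 168 [[-68.0, 134.0, 10.0], [-59.0, 148.0, 14.0], [-49.0, 160.0, 16.0]]
yellow 236 [[-43.0, 124.0, 9.0], [-31.0, 139.0, 34.0], [-12.0, 148.0, 47.0]]
green 137 [[26.0, 126.0, 22.0], [40.0, 135.0, 38.0], [53.0, 141.0, 44.0]]
blue 286 [[11.0, 144.0, 13.0], [27.0, 155.0, 25.0], [43.0, 164.0, 36.0]]
station mm [ 15.8 -49.7] z 0.1822 travel cm [-32.98   1.48  -1.77] yangle 175.37 F [ 0.5 -0.2  0.1]
```

Call:
arm_command(rows=[{"fingers": 0, "travel": [0, 0.5, -2], "roll": 0}, {"fingers": 0, "travel": [-2, 1, -4], "roll": 0}, {"fingers": 0, "travel": [-6, 1.7, -4], "roll": 0}, {"fingers": 0, "travel": [-10, 1.7, -4], "roll": 0}, {"fingers": 0, "travel": [-14, 1.7, -4], "roll": 0}, {"fingers": 0, "travel": [-18, 1.7, -4], "roll": 0}, {"fingers": 0, "travel": [-22, 1.7, -4], "roll": 0}, {"fingers": 0, "travel": [-26, 1.7, -4], "roll": 0}, {"fingers": 0, "travel": [-30, 1.7, -4], "roll": 0}, {"fingers": 0, "travel": [-33.5, 1.7, -4], "roll": 0}])

```text
time_s: 14.9
tcp_pos: [0.5616, 0.2102, 0.2217]
ee_rot: [[-0.076, -0.997, -0.001], [-0.997, 0.076, -0.001], [0.001, 0.001, -1.0]]
wrist_force: [1.2, -0.6, 0.2]
gripper_width: 0.004
```

```bash
python3 -c "
from h import *
go(0,280,.107)"
```

```text
station mm [ -3.6 288.9] z 0.2217 travel cm [ 0.89 -0.37 11.47] yangle 175.63 F [ 1.2 -0.6  0.2]
```

All cassette tops are at or below 47 mm, under the rim. The lid leans at about 1.85 rad with its edge at y≈226, z≈128. I'm now outside it, so I'll lower the tool behind it and push it to upright at about 60 mm radius.

Call:
arm_command(rows=[{"fingers": 0, "travel": [0, -0.2, 3], "roll": 0}, {"fingers": 0, "travel": [0, -0.2, 6], "roll": 0}, {"fingers": 0, "travel": [0, -0.2, 9], "roll": 0}, {"fingers": 0, "travel": [0, -0.2, 10.2], "roll": 0}, {"fingers": 0, "travel": [1.5, -0.2, 10.2], "roll": 0}, {"fingers": 0, "travel": [3.5, -0.2, 10.2], "roll": 0}, {"fingers": 0, "travel": [5, -0.2, 10.2], "roll": 0}, {"fingers": 0, "travel": [6, -0.2, 10.2], "roll": 0}, {"fingers": 0, "travel": [7, -0.2, 10.2], "roll": 0}, {"fingers": 0, "travel": [7.6, -0.2, 10.2], "roll": 0}])

```text
time_s: 15.9
tcp_pos: [0.5592, 0.1298, 0.1216]
ee_rot: [[-0.08, -0.997, 0.002], [-0.997, 0.08, 0.001], [-0.001, -0.002, -1.0]]
wrist_force: [0.4, 0.1, 0.3]
gripper_width: 0.007
```

```bash
python3 -c "
from h import *
go(0,182.5,.114)
p,d=snap('scene','s4.png');cv2.imwrite('pics/s4c.png',cv2.resize(cv2.imread('pics/s4.png')[160:370,160:410],None,fx=2.8,fy=2.8))"
```

```text
station mm [  0.7 208.6] z 0.1216 travel cm [2.61 0.08 0.76] yangle 175.39 F [0.4 0.1 0.3]
```

View pics/s4c.png

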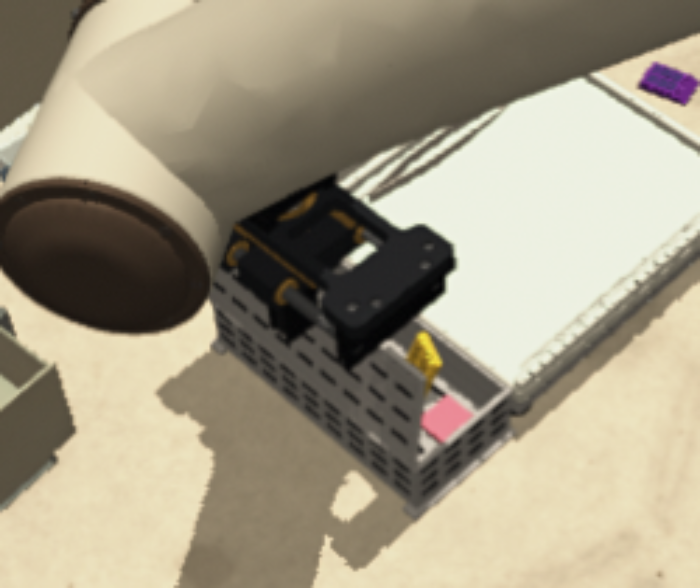

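The lid is about upright with the fingers behind it at crop (330,320). Next I'll follow the arc over and down.

Call:
arm_command(rows=[{"fingers": 0, "travel": [0.6, -0.1, 0.1], "roll": 0}, {"fingers": 0, "travel": [1.2, -0.1, 0.2], "roll": 0}, {"fingers": 0, "travel": [1.9, -0.1, 0.4], "roll": 0}, {"fingers": 0, "travel": [2.6, -0.1, 0.8], "roll": 0}, {"fingers": 0, "travel": [3.3, -0.1, 1.2], "roll": 0}, {"fingers": 0, "travel": [3.9, -0.1, 1.7], "roll": 0}, {"fingers": 0, "travel": [4.4, -0.1, 2.3], "roll": 0}, {"fingers": 0, "travel": [4.8, -0.1, 3], "roll": 0}, {"fingers": 0, "travel": [5.2, -0.1, 3.8], "roll": 0}, {"fingers": 0, "travel": [5.4, -0.1, 4.4], "roll": 0}])

```text
time_s: 16.95
tcp_pos: [0.5552, 0.0763, 0.0756]
ee_rot: [[-0.08, -0.997, -0.001], [-0.997, 0.08, -0.0], [0.0, 0.001, -1.0]]
wrist_force: [-1.0, 1.0, 0.4]
gripper_width: 0.008
```

```bash
python3 -c "
from h import *
go(0,152.5,.062)"
```

```text
station mm [  1.2 154.9] z 0.0756 travel cm [0.24 0.12 1.36] yangle 175.43 F [-1.   1.   0.4]
```

Call:
arm_command(rows=[{"fingers": 0, "travel": [0.2, 0, 0.4], "roll": 0}, {"fingers": 0, "travel": [0.2, 0, 0.7], "roll": 0}, {"fingers": 0, "travel": [0.2, 0, 1.0], "roll": 0}, {"fingers": 0, "travel": [0.2, 0, 1.2], "roll": 0}, {"fingers": 0, "travel": [0.2, 0, 1.3], "roll": 0}, {"fingers": 0, "travel": [0.2, 0, 1.4], "roll": 0}, {"fingers": 0, "travel": [0.2, 0, 1.4], "roll": 0}])

```text
time_s: 17.65
tcp_pos: [0.5552, 0.0748, 0.0645]
ee_rot: [[-0.078, -0.997, 0.0], [-0.997, 0.078, -0.001], [0.001, -0.0, -1.0]]
wrist_force: [-3.7, -0.4, 11.6]
gripper_width: 0.004
```

Call:
arm_command(rows=[{"fingers": 0, "travel": [0, 0, 0.1], "roll": 0}, {"fingers": 0, "travel": [0, 0, 0.1], "roll": 0}, {"fingers": 0, "travel": [0, 0, 0.1], "roll": 0}])

```text
time_s: 17.95
tcp_pos: [0.5552, 0.0747, 0.0644]
ee_rot: [[-0.078, -0.997, 0.001], [-0.997, 0.078, -0.001], [0.001, -0.001, -1.0]]
wrist_force: [-5.8, 0.3, 17.0]
gripper_width: 0.004
```

The tip is stopped firmly at 53.4 mm with 17 N, which fits a shut lid. I'll lift away and check.

Call:
arm_command(rows=[{"fingers": 0, "travel": [0, 0, -1], "roll": 0}, {"fingers": 0, "travel": [0, 0, -4], "roll": 0}, {"fingers": 0, "travel": [0, 0, -8], "roll": 0}, {"fingers": 0, "travel": [2, 0, -12], "roll": 0}, {"fingers": 0, "travel": [6, 0, -13], "roll": 0}, {"fingers": 0, "travel": [11, 0, -13], "roll": 0}, {"fingers": 0, "travel": [16, 0, -13], "roll": 0}, {"fingers": 0, "travel": [20, 0, -13], "roll": 0}, {"fingers": 0, "travel": [22, 0, -13], "roll": 0}, {"fingers": 0, "travel": [22, 0, -13], "roll": 0}])

```text
time_s: 18.95
tcp_pos: [0.5372, -0.1468, 0.1915]
ee_rot: [[-0.083, -0.997, 0.0], [-0.997, 0.083, -0.0], [0.0, -0.0, -1.0]]
wrist_force: [-0.0, 0.8, -0.3]
gripper_width: 0.007
```

```bash
python3 -c "
from h import *
go(0,0)
p,d=snap('scene','s5.png');cv2.imwrite('pics/s5c.png',cv2.resize(cv2.imread('pics/s5.png')[160:370,200:450],None,fx=2.8,fy=2.8))
g=[(x,y) for x in range(-85,86,5) for y in range(125,201,3)]
uv=proj('scene',[np.r_[C+E@(np.array(a)/1000),.052] for a in g])
P=pts('scene',d,uv);q=np.c_[(P[:,:2]-C)@E*1000,P[:,2]*1000];q=q[(q[:,2]>35)&(q[:,2]<75)]
A=np.c_[q[:,:2],np.ones(len(q))]
for _ in range(3):
    w=np.linalg.lstsq(A,q[:,2],rcond=None)[0];k=abs(A@w-q[:,2])<4;A=A[k];q=q[k]
print(len(q),'tilt rad along y',-w[1],'z edge/hinge',w@[0,123,1],w@[0,203,1])
for l in['forceps','cup_orange','cup_blue']:
    for r in search_frame('scene',l)[:2]: print(l,np.round(r['position'],3),r['p'])"
```

```text
station mm [  2.  -68.9] z 0.1915 travel cm [-6.89  0.2  -0.  ] yangle 175.22 F [-0.   0.8 -0.3]
897 tilt rad along y 0.0010487043802511753 z edge/hinge 53.944525659218364 53.860629308798266
cup_orange [ 0.679 -0.045  0.054] 0.62
cup_blue [ 0.669 -0.148  0.054] 0.88
```

View pics/s5c.png

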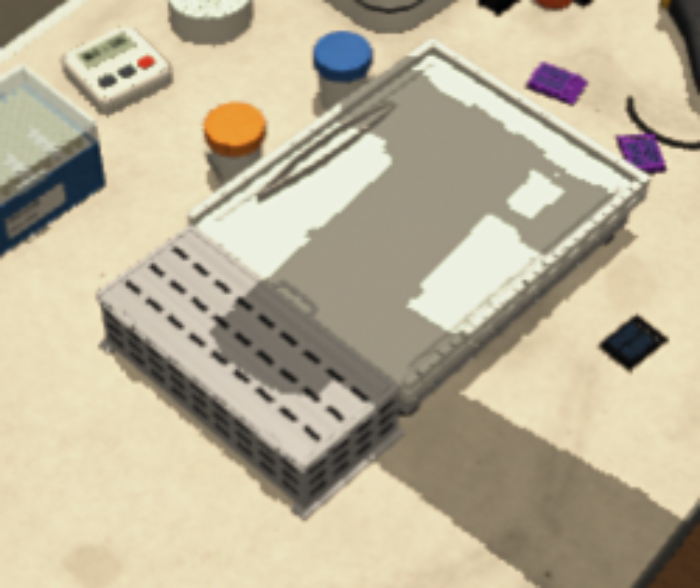

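The lid is flat and shut at crop (250,350), with a tilt of about 0.001 rad. The board is clear except for the forceps at (325,150), and both cups are standing where they were. The arm touches nothing, so I'm handing in.

```bash
python3 -c "
from station import *
print(finish_job())"
```

```text
the job is handed in; nothing more can be done
None
```

I swept all four cassettes (yellow, pink, green, blue) into the basket with the closed fingertips, one at a time. Then I pushed the lid over and pressed it shut. The job was handed in at about 19 s of the 72 s allowed; no verdict is reported.

- **Cassettes:** Before closing the lid, all four lay inside the basket with their tops at or below 47 mm, under the 50 mm rim. Yellow and green stood on edge, blue leaned and pink lay flat. I could not see them again once the lid was shut.
- **Lid:** It was pressed down with 17 N. The depth fit afterwards shows a tilt of about 0.001 rad, against the 0.06 rad limit.
- **Cups and forceps:** The detector put both cups within about 2 mm of their starting positions. It did not report the forceps in the last picture, so I checked those only by eye; they still lie along the back rim as before.
- **Arm:** It ended about 19 cm above the worktop, over the board, touching nothing.

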